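Zero the two-wheel tally counter with a fingertip

TASK

Before the next sale, set the tally counter back to zero: with a fingertip flick the edge of each of its two thumbwheels away from the robot, click by click, until that wheel's knobbed tooth clicks home in line with the fixed pointer blade beside it, and never go past it. Do not lift the counter or shove it along the table, and leave the tin, ink bottle and iron weight standing where they are.

Things in the scene. Friction and masses are not known exactly. Their poses are not given: they have to be found in the camera images.
- counter: Grey bench tally counter, loose, 2.6 kg; case 130 (x) by 180 (y) mm, deck z 55 mm. Origin: centre of underside; +x away from the robot at yaw 0, +y left. Thumbwheels in slots at y +55 and -55 mm. Between them a housing |y|<28, |x|<18 mm, top z 93 mm, a steel pointer blade at each end (leaning 24 deg to the back, tip z 111 mm); outer bearings |y| 71 to 79 mm, top z 85 mm
- left_axle (a point): Left (+y) wheel's centre, on the axle along the counter's y, 75 mm above the table. 12 mm wide; hub radius 14 mm; five straight teeth 8 mm thick, 72 deg apart, round tips reaching 46 mm. At rest one tooth leans 24 deg from vertical to the back, one 48 deg to the front (-x; tip end centre 31 mm ahead, z 103 mm): push that one to +x near its tip, then lift, as the next rises under the finger.
- right_axle (a point): Right (-y) wheel's centre, on the axle along the counter's y, 75 mm above the table. 12 mm wide; hub radius 14 mm; five straight teeth 8 mm thick, 72 deg apart, round tips reaching 46 mm. At rest one tooth leans 24 deg from vertical to the back, one 48 deg to the front (-x; tip end centre 31 mm ahead, z 103 mm): push that one to +x near its tip, then lift, as the next rises under the finger.
- left_wheel (a joint): Angle (rad) of the left (+y) thumbwheel: 0 = knobbed tooth in line with its pointer; grows as the wheel's top moves away (+x), to advance it. Rests only on whole clicks of 1.257 (72 deg); starts 1, 2 or 3 clicks short. Pushed past half a click, a sprung detent pulls it on, else back. About 2 N at a tooth tip (polished, slippery); no coasting. Stops at -4.4 and 1.9: it cannot come round backwards.
- right_wheel (a joint): Angle (rad) of the right (-y) thumbwheel: 0 = knobbed tooth in line with its pointer; grows as the wheel's top moves away (+x), to advance it. Rests only on whole clicks of 1.257 (72 deg); starts 1, 2 or 3 clicks short. Pushed past half a click, a sprung detent pulls it on, else back. About 2 N at a tooth tip (polished, slippery); no coasting. Stops at -4.4 and 1.9: it cannot come round backwards.
- left_knob (a point): centre of the cross barrel (14 mm diameter, 24 mm wide along y) on the tip of the left wheel's one knobbed tooth, 42 mm from the axle; at zero 17 mm behind the axle, z 113 mm. A fingertip end 16 to 21 mm above the axle, its leading face moved from 52 mm ahead of the axle to about 6 mm ahead of it, turns the wheel over by one click; the detent finishes the turn when the finger lifts.
- right_knob (a point): the same point on the right wheel, which is worked in the same way
- nail_tin: round red tin, 67 mm across, 48 mm high, loose, standing left of the counter; origin at the centre of its underside; bystander
- ink_bottle: square glass ink bottle 44x44 mm, 63 mm high, loose, standing right of the counter; origin at the centre of its underside; bystander
- iron_weight: knobbed iron scale weight, 60 mm across, 44 mm high, loose, standing behind the counter; origin at the centre of its underside; bystander

How it is judged:
By the outcome, as a careful person would: the job done as asked, in the order asked, and still so for the second after the job is handed in, with the robot touching nothing.
It also fails if it takes over 54 s, if anything falls off the work surface, if the arm or the gripper's body presses on something with over 40 N, if the wrist force passes 120 N, or if a joint passes its speed limit or range.

ROBOT

A 6-joint arm with a two-finger parallel gripper is mounted at the origin on a cart in front of the work surface, level with it; the furniture and walls round the work are solid. World frame = base frame: x ahead of the robot, y to its left, z up, the work surface at z = 0. Lengths are in mm, angles in degrees, forces in N, time in s.
With the tool pointing down it reaches from about 275 to 1000 mm from the base axis. Payload 8.4 kg.
Tool frame: the origin (TCP) lies midway between the tips of the shut fingers; the grasp point (between the pads) lies 19 mm behind it; z points along the fingers, y is the line along which they close (so a half turn about z gives the same grasp; the last joint's range is limited). The gripper opens to 85 mm and grips with 20 to 120 N. Pads are 22 mm wide; open, the fingers measure 114 mm over their backs; the gripper's body (76 mm by 85 mm) begins 54 mm behind the grasp point. The pads swing forward as they close: fully open they stand 13 mm farther back than shut.
Start: joints at [72.743, 20.225, 93.587, -0, 66.188, -0.138], TCP at [183.982, 597.309, 231.281] pointing down, gripper open.
Joint ranges: [-150.9, 150.9], [-52.94, 120.26], [3.33, 152.33], [-74.26, 254.26], [0, 154.13], [-172.89, 172.89]. Speed limits (degrees/s): [127.2, 127.2, 159.86, 180, 180, 180].

INTERFACE

Orientations are given as a 3x3 rotation matrix whose columns are the frame's x, y, z axes.
In Python, from workcell import manip, vision, workorder gives the robot as it stands. The module is installed in compiled form; this text tells all that it offers.
- The arm moves only by the tool move_arm, never from a script. Its argument "plan" is a list of rows, each a list of 3 entries, a list of its own where there are three numbers: the gripper command: -1 is shut, 1 is fully open, values between are in proportion, then the shift along the tool's x, y, z in mm, then the turn, a rotation vector about the tool's x, y, z in degrees. A call has 1 to 20 rows; each row shifts and turns the commanded pose from where the row before left it, along the tool's axes as they then stand; what a row does not reach is not made up. A row lasts 1/10 s, in which the tool goes at most 50 mm and 8.59 degrees, less where a joint would pass 70% of its speed; a pose out of reach is approached as far as the arm can. A call with a gripper value outside its range is refused whole. The fingers move at their own pace and stop on an object; "force" is the grip in N (left out, the last holds). Time passes only in rows, so rows that do not move let the fingers close. It gives the time, the measured TCP pose, the force, the opening and the grip force at its end, in the units of the state.
- manip.sense(): the state, without advancing time (a new reading comes with each control period).
- vision.snapshot(name): name is "scene" or "top" or "wrist"; returns a dict with "frame" (384x512x3 uint8, blue, green, red), "depth" (384x512 float32, mm along the optical axis (not along the pixel's ray), 0 where there is no reading), "intrinsics" (3x3 intrinsics, pixels), "R" (3x3) and "t" (3): a world point X has camera coordinates R X + t; the wrist camera has in their place "hand_eye" (4x4, takes a point from camera to tool coordinates, whose origin is the TCP and whose axes are the flange's). Camera axes: x right, y down, z forward; pixel columns grow to the right and rows downward; lengths in mm; the calibration is good to about 2 mm. A picture is of the moment at which its call begins: read the wrist's pose just before it.
- workorder.sign_off(): hands the job in; it is judged then, once.
The state is a dict: "time": time; "joints": joint angles; "joint_vel": joint speeds; "joint_efforts": joint torques, N m; "tcp_pos": TCP position; "orientation": TCP orientation; "contact_force": force on the tool from outside, world axes, zero at the start; "torque": the same for the moment, N m; "grip_width": finger opening in mm; "grip_force": force on a finger pad.
Only numpy, scipy, OpenCV 4.12 (cv2) and the standard library are available. Lean on these libraries where they do the work, as an engineer would, in place of code of your own. Each camera call takes 0.05 s, during which the arm holds its last target. There are 200 camera calls.

## Working session

There is one attempt and no reset: what is moved stays moved. The work goes in short steps, Python scripts to look and compute and a tool call to move; the robot and the scene stay as the last step left them, time stands still between calls to the robot, and variables do not carry over. Pictures are saved under pics/ and viewed, at most 10 in all, crops included, and the job is handed in when it is done.

Besides the shell and the picture viewer there is one more tool, called after "Request:" by a JSON object that holds its "method" and its "body". move_arm: Moves the arm, as the interface text tells. Its arguments: {"type":"object","properties":{"plan":{"type":"array","items":{"type":"array"}},"force":{"type":"number"}},"required":["plan"]}

```bash
mkdir -p pics; python3 - <<'E'
from workcell import manip, vision
import cv2,numpy as np
s=manip.sense();print(s['time'],s['tcp_pos'],s['orientation'],s['grip_width'])
for n in('scene','top'):
    v=vision.snapshot(n);np.savez(f'pics/{n}.npz',**{k:v[k] for k in v if not isinstance(v[k],str)})
    cv2.imwrite(f'pics/{n}.png',v['frame']);print(n,v['intrinsics'],v['R'],v['t'])
a=cv2.imread('pics/scene.png');b=cv2.imread('pics/top.png')
cv2.imwrite('pics/both.png',cv2.resize(np.vstack([a,b]),None,fx=.78,fy=.78))
E
```

```text
0.0 [183.86120953 596.8357155  230.55952494] [[-9.55691407e-01  2.94370153e-01 -3.85365721e-04]
 [ 2.94370404e-01  9.55690491e-01 -1.32311560e-03]
 [-2.11953858e-05 -1.37793047e-03 -9.99999050e-01]] 85.58769149459357
scene [[399.05171693   0.         253.18372354]
 [  0.         399.05171693 194.91807359]
 [  0.           0.           1.        ]] [[ 0.62823482 -0.77782038  0.01778974]
 [-0.55868878 -0.46692249 -0.68545622]
 [ 0.54146825  0.42068854 -0.72789648]] [-347.97175803  440.96178314  847.20174393]
top [[408.9465406    0.         247.64201844]
 [  0.         408.9465406  187.68694753]
 [  0.           0.           1.        ]] [[ 0.07888801 -0.99688039  0.0024827 ]
 [-0.97470581 -0.07765515 -0.20956686]
 [ 0.20910589  0.01411241 -0.97779117]] [ 13.95865471 615.85892014 876.89540426]
```

View pics/both.png

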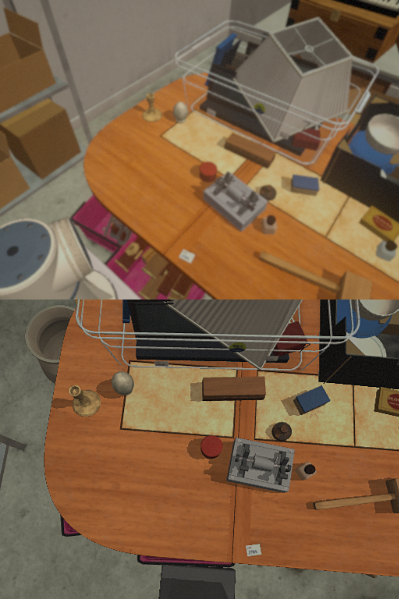

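The lower (top) view shows the counter near full-image pixel (335,213), with the tin left of it, the bottle right and the weight behind. I'll enlarge both views and measure from the depth.

```bash
cat >h.py <<'E'
import cv2,numpy as np
def load(n): return dict(np.load(f'pics/{n}.npz'))
def pts(v):
    d=v['depth'];h,w=d.shape;u,r=np.meshgrid(np.arange(w),np.arange(h))
    K=v['intrinsics'];c=np.stack([(u-K[0,2])/K[0,0]*d,(r-K[1,2])/K[1,1]*d,d],-1)
    return (c-v['t'])@v['R']
def proj(v,X):
    c=np.asarray(X)@v['R'].T+v['t'];p=c@v['intrinsics'].T;return p[...,:2]/p[...,2:]
E
python3 - <<'E'
from h import *
v=load('top');P=pts(v);a=v['frame']
c=P[213,335];print(c)
hsv=cv2.cvtColor(a,cv2.COLOR_BGR2HSV)
z=P[...,2]
m=((abs(z-55)<6)&(hsv[...,1]<70)&(v['depth']>0)&(np.hypot(P[...,0]-c[0],P[...,1]-c[1])<140)).astype(np.uint8)
n,l,st,ce=cv2.connectedComponentsWithStats(m);k=1+st[1:,4].argmax()
q=P[l==k];print(st[k],np.median(q[:,2]))
r=cv2.minAreaRect(q[:,:2].astype(np.float32));print(r)
s=load('scene');uv=proj(s,[r[0][0],r[0][1],60]);print(uv)
def crop(im,u,h):
    u=u.astype(int);return cv2.resize(im[u[1]-h[1]:u[1]+h[1],u[0]-h[0]:u[0]+h[0]],(800,300) if 0 else None,fx=4.2,fy=4.2,interpolation=cv2.INTER_CUBIC)
t=proj(v,[r[0][0],r[0][1],60]);print(t)
A=crop(a,t,(47,60));B=crop(s['frame'],uv,(47,60));cv2.imwrite('pics/crops.png',np.hstack([A,B]))
# others
for nm,mm in (('tin',((hsv[...,0]<6)|(hsv[...,0]>172))&(hsv[...,1]>150)&(abs(z-48)<8)),('high',(z>35)&(z<75))):
    mm=(mm&(np.hypot(P[...,0]-c[0],P[...,1]-c[1])<260)).astype(np.uint8)
    n,l,st,ce=cv2.connectedComponentsWithStats(mm)
    for i in range(1,n):
        if st[i,4]>60: print(nm,st[i],np.median(P[l==i],0).round())
E
```

```text
[ 566.09985306 -135.41728624   87.93963262]
[ 292  177   86   69 2795] 55.02045857363551
((577.2931518554688, -142.17935180664062), (180.8501739501953, 129.43035888671875), 82.7868881225586)
[300.92078259 249.20310503]
[335.54086941 210.2241183 ]
tin [257 174  28  28 599] [621.   8.  48.]
high [277 110  64  15 627] [803. -87.  46.]
high [380 125  21  20 163] [ 775. -272.   41.]
high [359 161  11  11  89] [ 693. -210.   42.]
high [257 174  29  28 633] [621.   9.  48.]
high [ 291  177   87   70 3107] [ 563. -137.   55.]
high [382 207  24  23 339] [ 570. -278.   41.]
```

View pics/crops.png

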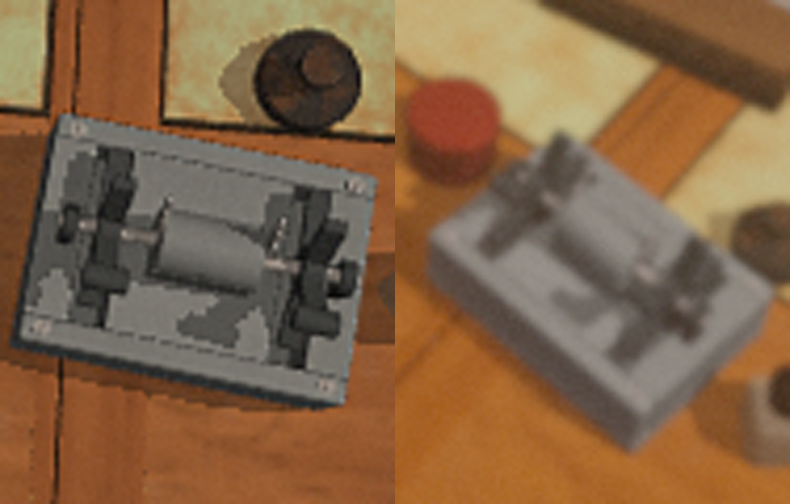

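Both views show one wide cross barrel on the front side of each wheel, left at crop (103,277) and right at (315,322). I'll compare those with where each click count would put the knob.

```bash
cat >>h.py <<'E'
C=np.array([577.3,-142.2]);YAW=-7.2
def c2w(p,C=C,yaw=YAW):
    a=np.radians(yaw);R=np.array([[np.cos(a),-np.sin(a)],[np.sin(a),np.cos(a)]])
    return np.r_[R@np.array(p[:2])+C,p[2]]
def knob(side,k,rest=24):
    a=np.radians(24-72*k);return c2w([42*np.sin(a),55*side,75+42*np.cos(a)])
E
python3 - <<'E'
from h import *
for n in('top','scene'):
    v=load(n);t=proj(v,c2w([0,0,60])).astype(int) if n=='scene' else np.array([335,210]); 
    if n=='scene':t=np.array([300,249])
    for s in(1,-1):
        for k in range(4):print(n,s,k,((proj(v,knob(s,k))-t+[47,60])*4.2+[395*(n=='scene'),0]).round())
for s in (1,-1):print(c2w([0,55*s,75]))
E
```

```text
top 1 0 [122. 184.]
top 1 1 [103. 277.]
top 1 2 [ 87. 299.]
top 1 3 [ 96. 225.]
top -1 0 [332. 226.]
top -1 1 [313. 320.]
top -1 2 [287. 340.]
top -1 3 [289. 265.]
scene 1 0 [557. 135.]
scene 1 1 [503. 187.]
scene 1 2 [493. 239.]
scene 1 3 [538. 219.]
scene -1 0 [694. 240.]
scene -1 1 [639. 296.]
scene -1 2 [624. 347.]
scene -1 3 [667. 322.]
[584.19332785 -87.63369143  75.        ]
[ 570.40667215 -196.76630857   75.        ]
```

```bash
cat >>h.py <<'E'
from scipy.spatial.transform import Rotation as Ro
def Rgoal(yaw=YAW):
    a=np.radians(yaw);y=np.array([np.cos(a),np.sin(a),0]);z=np.array([0,0,-1.]);return np.stack([np.cross(y,z),y,z],1)
def rows(p,N,s):
    R0=np.array(s['orientation']);rel=R0.T@Rgoal();w=Ro.from_matrix(rel).as_rotvec()/N
    A=sum(Ro.from_rotvec(w*i).as_matrix() for i in range(N))
    d=np.linalg.solve(A,R0.T@(np.array(p)-s['tcp_pos']))
    print(N,'shift',d.round(2),'turn',np.degrees(w).round(3))
E
python3 - <<'E'
from h import *
from workcell import manip
s=manip.sense()
v=load('top');P=pts(v);
for uv in((103,277),(313,320)):
    u=int(uv[0]/4.2+335-47);r=int(uv[1]/4.2+210-60);print(P[r-1:r+2,u-1:u+2].reshape(-1,3).round())
rows(c2w([-150,0,260]),20,s); rows(c2w([-110,0,240]),18,s)
E
```

```text
[[556. -79. 111.]
 [556. -81. 110.]
 [557. -84. 108.]
 [554. -80. 108.]
 [554. -81. 113.]
 [554. -84. 109.]
 [552. -79. 111.]
 [552. -82. 109.]
 [552. -83. 112.]]
[[ 541. -187.  112.]
 [ 541. -190.  108.]
 [ 541. -192.  110.]
 [ 539. -188.  109.]
 [ 539. -190.  110.]
 [ 539. -192.  110.]
 [ 537. -188.  108.]
 [ 537. -190.  110.]
 [ 537. -193.  107.]]
20 shift [-39.69 -11.45  -1.45] turn [-3.000e-03  3.000e-03  4.004e+00]
18 shift [-45.67 -11.1   -0.51] turn [-3.000e-03  3.000e-03  4.449e+00]
```

Top pixels and depth (top z ≈ 110) fit one click short for both. I'll move over and confirm from the wrist camera.

Request:
{"method": "move_arm", "body": {"plan": [[-1,[-39.7,-11.5,-1.5],[0,0,4.0]],[-1,[-39.7,-11.5,-1.5],[0,0,4.0]],[-1,[-39.7,-11.5,-1.5],[0,0,4.0]],[-1,[-39.7,-11.5,-1.5],[0,0,4.0]],[-1,[-39.7,-11.5,-1.5],[0,0,4.0]],[-1,[-39.7,-11.5,-1.5],[0,0,4.0]],[-1,[-39.7,-11.5,-1.5],[0,0,4.0]],[-1,[-39.7,-11.5,-1.5],[0,0,4.0]],[-1,[-39.7,-11.5,-1.5],[0,0,4.0]],[-1,[-39.7,-11.5,-1.5],[0,0,4.0]],[-1,[-39.7,-11.5,-1.5],[0,0,4.0]],[-1,[-39.7,-11.5,-1.5],[0,0,4.0]],[-1,[-39.7,-11.5,-1.5],[0,0,4.0]],[-1,[-39.7,-11.5,-1.5],[0,0,4.0]],[-1,[-39.7,-11.5,-1.5],[0,0,4.0]],[-1,[-39.7,-11.5,-1.5],[0,0,4.0]],[-1,[-39.7,-11.5,-1.5],[0,0,4.0]],[-1,[-39.7,-11.5,-1.5],[0,0,4.0]],[-1,[-39.7,-11.5,-1.5],[0,0,4.0]],[-1,[-39.7,-11.5,-1.5],[0,0,4.0]]]}}

```text
time: 2.1
tcp_pos: [427.7, -125.2, 261.2]
orientation: [[0.127, 0.992, -0.0], [0.992, -0.127, -0.0], [-0.0, -0.0, -1.0]]
contact_force: [0.6, -0.4, -1.0]
grip_width: 0.0
grip_force: 0.0
```

```bash
cat >>h.py <<'E'
def wrist():
    from workcell import manip,vision
    s=manip.sense();w=vision.snapshot('wrist');H=np.array(w['hand_eye'])
    R=np.array(s['orientation'])@H[:3,:3];t=np.array(s['orientation'])@H[:3,3]+s['tcp_pos']
    w['R']=R.T;w['t']=-R.T@t;return s,w
E
python3 - <<'E'
from h import *
s,w=wrist();print(s['time'],s['tcp_pos'],s['joints'],s['grip_width'])
np.savez('pics/w1.npz',**{k:w[k] for k in('frame','depth','intrinsics','R','t')})
cv2.imwrite('pics/w1.png',w['frame'])
P=pts(w);g=cv2.cvtColor(w['frame'],cv2.COLOR_BGR2HSV)
m=((abs(P[...,2]-55)<5)&(g[...,1]<70)&(w['depth']>0)).astype(np.uint8)
n,l,st,ce=cv2.connectedComponentsWithStats(m);k=1+st[1:,4].argmax();q=P[l==k];print(st[k],cv2.minAreaRect(q[:,:2].astype(np.float32)))
for sd in(1,-1):
    for k in range(4):print(sd,k,proj(w,knob(sd,k)).round())
rows(c2w([-85,55,140]),4,s)
E
```

```text
2.1 [ 427.72876605 -125.19515494  261.23051392] [-1.65066442e+01  2.00802296e+00  1.12438811e+02 -1.17008007e-03
  6.55544477e+01 -9.22432578e+00] 0.026219479365975792
[  329    70   143   170 12230] ((575.773681640625, -143.34414672851562), (179.18824768066406, 130.01560974121094), 82.8548355102539)
1 0 [455. 107.]
1 1 [392. 107.]
1 2 [368. 105.]
1 3 [404. 105.]
-1 0 [436. 230.]
-1 1 [379. 226.]
-1 2 [359. 209.]
-1 3 [393. 203.]
4 shift [14.23 16.37 30.31] turn [-0.    0.   -0.02]
```

View pics/w1.png

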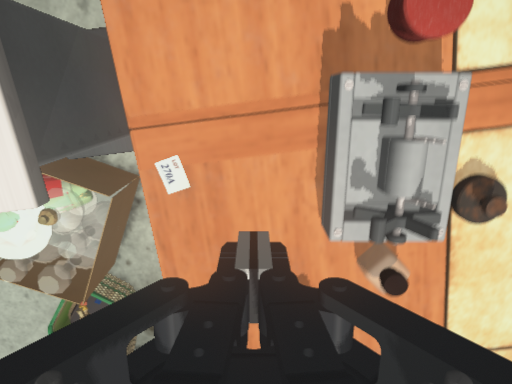

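The wrist view shows the counter at columns 330–470, with both wheels at its ends. The pose agrees within 1.5 mm. I'll enlarge it to be certain about the knobs.

```bash
python3 - <<'E'
from h import *
a=cv2.imread('pics/w1.png')[65:250,320:480];a=cv2.convertScaleAbs(a,alpha=1.5,beta=25)
cv2.imwrite('pics/w1c.png',cv2.resize(a,None,fx=3.2,fy=3.2,interpolation=cv2.INTER_CUBIC))
E
```

```text
(no output)
```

View pics/w1c.png

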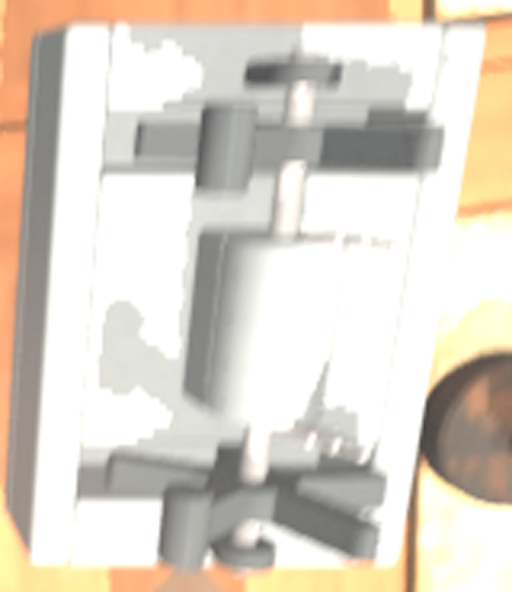

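Clear: each wheel's wide barrel sits on its front upper tooth (left at (225,148), right at (187,525)), so both are one click short. Next I check the fingertip thickness and work out the moves.

```bash
sed -i 's/^C=.*;YAW/C=np.array([576.5,-142.8]);YAW/' h.py; python3 - <<'E'
from h import *
from workcell import manip
s=manip.sense();w=load('w1');P=pts(w);ok=w['depth']>0
T=(P-s['tcp_pos'])@np.array(s['orientation'])
for z0 in(-30,-20,-12,-6):
    m=ok&(abs(T[...,2]-z0)<4)&(np.hypot(T[...,0],T[...,1])<60);q=T[m]
    if len(q):print(z0,len(q),q.min(0).round(1),q.max(0).round(1))
p=s['tcp_pos'];R=np.array(s['orientation'])
for g in([-75,55,135],[-75,55,94],[-20.5,55,94],[-20.5,55,140],[-75,-55,135]):
    t=c2w(g);print(g,t.round(1),(R.T@(t-p)).round(1));p=t
E
```

```text
-30 539 [  9.7 -12.9 -34. ] [ 15.2  14.3 -26. ]
-20 594 [  9.8 -12.8 -24. ] [ 15.1  14.2 -16. ]
-12 510 [  9.5 -13.  -16. ] [15.2 14.2 -8. ]
-6 278 [  9.9 -12.  -10. ] [15.3 13.7 -3. ]
[-75, 55, 135] [509.  -78.8 135. ] [ 61.6  75.8 126.1]
[-75, 55, 94] [509.  -78.8  94. ] [ 0.1  0.  41. ]
[-20.5, 55, 94] [563.1 -85.7  94. ] [ 0.4 54.5 -0.1]
[-20.5, 55, 140] [563.1 -85.7 140. ] [ -0.1  -0.  -46. ]
[-75, -55, 135] [ 495.2 -188.   135. ] [-110.3  -53.8    5.4]
```

Request:
{"method": "move_arm", "body": {"plan": [[-1,[15.4,19,31.5],[0,0,0]],[-1,[15.4,19,31.5],[0,0,0]],[-1,[15.4,19,31.5],[0,0,0]],[-1,[15.4,19,31.5],[0,0,0]],[-1,[0,0,14],[0,0,0]],[-1,[0,0,14],[0,0,0]],[-1,[0,0,13],[0,0,0]],[-1,[0,0,0],[0,0,0]],[-1,[0,0,0],[0,0,0]]]}}

```text
time: 3.05
tcp_pos: [511.3, -72.0, 94.4]
orientation: [[0.124, 0.992, -0.0], [0.992, -0.124, 0.0], [-0.0, -0.0, -1.0]]
contact_force: [0.1, 0.9, 0.2]
grip_width: 0.2
grip_force: 0.0
```

```bash
cat >chk.py <<'E'
import sys
from h import *
from workcell import manip
s=manip.sense();p=np.array(s['tcp_pos']);a=np.radians(-YAW);R=np.array([[np.cos(a),-np.sin(a)],[np.sin(a),np.cos(a)]])
print(s['time'],'counter frame',(R@(p[:2]-C)).round(1),p[2].round(1),'F',np.array(s['contact_force']).round(1))
E
python3 chk.py
```

```text
3.05 counter frame [-73.5  62.1] 94.4 F [0.1 0.9 0.2]
```

The finger is 7 mm too far left, so I'll correct that and then push.

Request:
{"method": "move_arm", "body": {"plan": [[-1,[-7,0,0],[0,0,0]],[-1,[0,0,0],[0,0,0]],[-1,[0,5,0],[0,0,0]],[-1,[0,5,0],[0,0,0]],[-1,[0,5,0],[0,0,0]],[-1,[0,5,0],[0,0,0]],[-1,[0,5,0],[0,0,0]],[-1,[0,5,0],[0,0,0]],[-1,[0,5,0],[0,0,0]],[-1,[0,5,0],[0,0,0]],[-1,[0,5,0],[0,0,0]],[-1,[0,5,0],[0,0,0]],[-1,[0,3,0],[0,0,0]],[-1,[0,0,0],[0,0,0]],[-1,[0,0,0],[0,0,0]]]}}

```text
time: 4.55
tcp_pos: [563.9, -85.6, 94.6]
orientation: [[0.124, 0.992, 0.001], [0.992, -0.124, -0.0], [-0.0, 0.001, -1.0]]
contact_force: [1.5, -0.3, 1.1]
grip_width: -0.1
grip_force: 0.9
```

```bash
python3 chk.py
```

```text
4.55 counter frame [-19.7  55.2] 94.6 F [ 1.5 -0.3  1.1]
```

Request:
{"method": "move_arm", "body": {"plan": [[-1,[0,0,-15],[0,0,0]],[-1,[0,0,-30],[0,0,0]],[-1,[0,-20,-40],[0,0,0]],[-1,[0,-35,-20],[0,0,0]],[-1,[-27.5,-15,0],[0,0,0]],[-1,[-27.5,-15,0],[0,0,0]],[-1,[-27.5,-15,0],[0,0,0]],[-1,[-27.5,0,0],[0,0,0]],[-1,[0,0,0],[0,0,0]],[-1,[0,0,0],[0,0,0]]]}}

```text
time: 5.55
tcp_pos: [450.0, -182.4, 200.0]
orientation: [[0.126, 0.992, 0.0], [0.992, -0.126, 0.0], [0.0, 0.0, -1.0]]
contact_force: [-1.0, 0.8, -0.2]
grip_width: -0.1
grip_force: 0.0
```

```bash
python3 chk.py; cat >look.py <<'E'
import sys
from h import *
n=sys.argv[1];s,w=wrist()
np.savez(f'pics/{n}.npz',**{k:w[k] for k in('frame','depth','intrinsics','R','t')})
P=pts(w);g=cv2.cvtColor(w['frame'],cv2.COLOR_BGR2HSV)
m=((abs(P[...,2]-55)<5)&(g[...,1]<70)&(w['depth']>0)).astype(np.uint8)
_,l,st,ce=cv2.connectedComponentsWithStats(m);k=1+st[1:,4].argmax();q=P[l==k];print(st[k],cv2.minAreaRect(q[:,:2].astype(np.float32)))
u=proj(w,c2w([0,0,70])).astype(int);print(u)
for sd in(1,-1):print([proj(w,knob(sd,k)).round() for k in(0,1)])
x0,y0=max(u[0]-120,0),max(u[1]-130,0)
a=w['frame'][y0:u[1]+130,x0:u[0]+120];cv2.imwrite(f'pics/{n}.png',cv2.resize(cv2.convertScaleAbs(a,alpha=1.5,beta=25),None,fx=2.2,fy=2.2,interpolation=cv2.INTER_CUBIC));print(x0,y0)
E
python3 look.py w2
```

```text
5.55 counter frame [-120.5  -55.2] 200.0 F [-1.   0.8 -0.2]
[  316     0   105   213 11896] ((548.123779296875, -143.1395721435547), (172.81640625, 70.125732421875), 81.95935821533203)
[407 110]
[array([477.,  23.]), array([392.,  26.])]
[array([449., 194.]), array([376., 190.])]
287 0
```

View pics/w2.png

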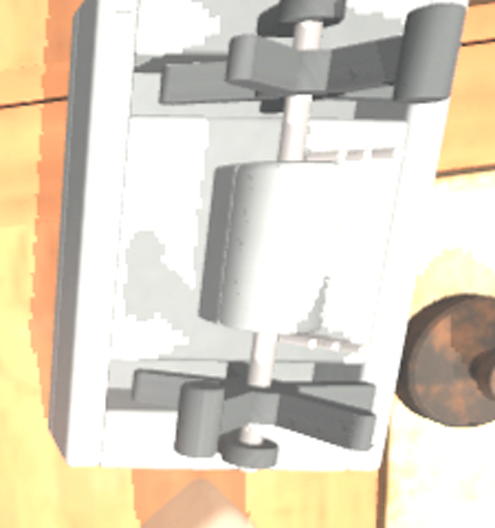

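The left knob is now at full pixel (482,23), against (477,23) predicted for zero, and the counter hasn't moved. The right knob is still on the front tooth at (378,190). Now the same flick on the right.

Request:
{"method": "move_arm", "body": {"plan": [[-1,[0,23,32],[0,0,0]],[-1,[0,22,33],[0,0,0]],[-1,[0,0,20],[0,0,0]],[-1,[0,0,20],[0,0,0]],[-1,[0,0,0],[0,0,0]],[-1,[0,0,0],[0,0,0]]]}}

```text
time: 6.2
tcp_pos: [495.0, -187.0, 94.5]
orientation: [[0.123, 0.992, -0.001], [0.992, -0.123, 0.0], [0.0, -0.001, -1.0]]
contact_force: [-0.4, 0.2, 0.4]
grip_width: 0.3
grip_force: 0.0
```

```bash
python3 chk.py
```

```text
6.2 counter frame [-75.3 -54.1] 94.5 F [-0.4  0.2  0.4]
```

Request:
{"method": "move_arm", "body": {"plan": [[-1,[-1,5,0],[0,0,0]],[-1,[0,5,0],[0,0,0]],[-1,[0,5,0],[0,0,0]],[-1,[0,5,0],[0,0,0]],[-1,[0,5,0],[0,0,0]],[-1,[0,5,0],[0,0,0]],[-1,[0,5,0],[0,0,0]],[-1,[0,5,0],[0,0,0]],[-1,[0,5,0],[0,0,0]],[-1,[0,5,0],[0,0,0]],[-1,[0,5,0],[0,0,0]],[-1,[0,0,0],[0,0,0]],[-1,[0,0,0],[0,0,0]],[-1,[0,0,-15],[0,0,0]],[-1,[0,0,-30],[0,0,0]],[-1,[0,-20,-40],[0,0,0]],[-1,[0,-45,-35],[0,0,0]],[-1,[0,-45,-30],[0,0,0]],[-1,[0,0,0],[0,0,0]],[-1,[0,0,0],[0,0,0]]]}}

```text
time: 8.2
tcp_pos: [448.9, -183.2, 239.5]
orientation: [[0.125, 0.992, 0.003], [0.992, -0.125, -0.001], [-0.001, 0.003, -1.0]]
contact_force: [0.8, 0.5, 1.5]
grip_width: -0.0
grip_force: 0.0
```

```bash
python3 chk.py; python3 look.py w3
```

```text
8.2 counter frame [-121.5  -56.1] 239.5 F [0.8 0.5 1.5]
[  310     2   160   198 15891] ((578.4395141601562, -143.78732299804688), (179.82359313964844, 130.36940002441406), 82.12606048583984)
[389 107]
[array([444.,  32.]), array([373.,  35.])]
[array([423., 179.]), array([360., 176.])]
269 0
```

View pics/w3.png

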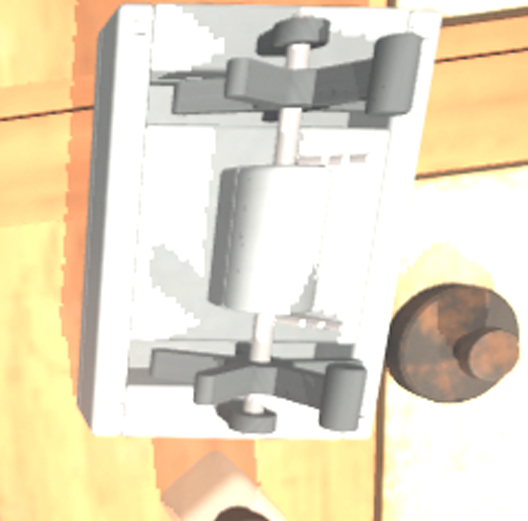

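Both knobs now sit at the zero position: left (448,34) against (444,32) predicted, right (425,180) against (423,179). The counter and the visible bystanders are undisturbed and the arm is clear, so I'm handing in.

```bash
python3 -c "
from workcell import workorder;print(workorder.sign_off())"
```

```text
the job is handed in; nothing more can be done
None
```

I flicked each thumbwheel forward one click to zero, with the closing wrist view showing both knobs at their zero positions and the counter in place, and handed the job in at about 8 s; sign-off returned no verdict.

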